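Push the vial tray home and bolt it in

TASK

Push the vial tray along the bench, between the two side rails of the sampler's tray bay, until its far edge is fully home and square against the stop bar. Then push the sliding bolt at the mouth of the bay all the way in, so that it shuts behind the tray. Slide the tray only: do not lift or tip it, and leave the bottle, the beaker and the jar where they stand.

Things in the scene. Friction and masses are not known exactly. Their poses are not given: they have to be found in the camera images.
- tray: grey vial tray full of small capped vials (fixed in it): a block 74 mm (own x) by 104 mm (own y), 34 mm high, corners rounded to 8 mm, the vial caps reaching 45 mm; 0.25 to 0.5 kg, loose on the bench in front of the bay's mouth, askew by up to 20 degrees. Origin at the centre of its underside. Its x axis points roughly into the bay.
- dock: the sampler's tray bay, fixed to the bench, open at its -x side and without a floor: the tray slides on the bench itself. Origin on the bench, where the centre of the tray's underside lies when the tray is home; x = the direction into the bay, y to the left, z up. Behind its stop bar, x = 49 to 179 mm, y = +-110 mm, is a white housing 55 mm high with a black carousel on top, up to 82 mm.
- stop (a point): middle of the near face of the aluminium stop bar, half-way up: dock x = +37 mm, y = 0. The bar is 26 mm high, 12 mm thick and 140 mm long (dock y).
- mouth (a point): middle of the bay's mouth, on the bench: dock x = -53 mm, y = 0. The two aluminium side rails are 20 mm high and about 12 mm thick; their inner faces are 148 mm apart here, funnel in to 116 mm apart at dock x = -10 mm (6 mm play each side of the tray) and then run parallel to the stop.
- guide (a point): middle of the top of the grey guide block that carries the bolt, at the right of the mouth: dock x = -48 mm, y = -108 mm. The block is 30 by 30 mm and 44 mm high, fixed.
- bolt (a joint): travel of the steel bolt in m: 0 = fully drawn out, 0.060 = fully in (end of travel). It slides level in dock +y and stays where it is left; about 1.5 N of friction. Bar 12 mm square, 100 mm long, centre line 30 mm above the bench at dock x = -48 mm; inner end at dock y = -88 mm + travel. When in, it crosses 5 mm behind the near edge of the home tray.
- bolt_plate (a point): centre of the outer face of the bolt's push plate, an upright steel plate 40 mm wide (dock x), 8 mm thick (dock y), from 17 to 61 mm above the bench, at the bolt's outer end. The point is at 39 mm height, at dock x = -48 mm, y = -196 mm + travel; push it in dock +y.
- bottle: amber glass bottle, 60 mm in diameter, 140 mm high, standing left of the bay; a bystander. Origin at the centre of its underside.
- beaker: open glass beaker, 60 mm in diameter, 70 mm high, standing left of the bay; a bystander. Origin at the centre of its underside.
- jar: small white jar with a grey cap, 48 mm in diameter, 50 mm high, standing right of the bay; a bystander. Origin at the centre of its underside.
Not all that is in view belongs to the job. Leave any blue look-alike of the tray alone.

How it is judged:
By the outcome, as a careful person would: the job done as asked, in the order asked, and still so for the second after the job is handed in, with the robot touching nothing.
It also fails if it takes over 72 s, if anything falls off the work surface, if the arm or the gripper's body presses on something with over 40 N, if the wrist force passes 120 N, or if a joint passes its speed limit or range.

ROBOT

A 6-joint arm with a two-finger parallel gripper is mounted at the origin on the work surface. World frame = base frame: x ahead of the robot, y to its left, z up, the work surface at z = 0. Lengths are in m, angles in degrees, forces in N, time in s.
With the tool pointing down it reaches from about 0.375 to 0.975 m from the base axis. Payload 3.8 kg.
Tool frame: the origin (TCP) lies at the very end of the fingers, on their centre line; the grasp point (between the pads) lies 19 mm behind it; z points along the fingers, y is the direction in which the jaws open and shut (so a half turn about z gives the same grasp; the last joint's range is limited). The gripper opens to 88 mm and grips with 3 to 60 N. Pads are 18 mm wide; open, the fingers measure 123 mm over their backs; the gripper's body (75 mm by 187 mm) begins 45 mm behind the grasp point.
Start: joints at [61.083, 15.12, 91.902, -0, 72.978, -2.114], TCP at [0.304, 0.602, 0.239] pointing down, gripper open.
Joint ranges: [-150.88, 150.88], [-54.13, 125.18], [17.81, 147.31], [-75.09, 255.09], [0, 152.58], [-146.25, 146.25]. Speed limits (degrees/s): [147.25, 147.25, 180, 180, 180, 180].

INTERFACE

Orientations are given as [roll, pitch, yaw] about the fixed x, y, z axes, in that order (R = Rz(yaw) Ry(pitch) Rx(roll)).
In Python, from rig import r, vision, job gives the robot as it stands.
- The arm moves only by the tool jog_arm, never from a script. Its argument "deltas" is a list of rows, each a list of 4 numbers: the shift along the world's x, y, z in m, then the turn about the world's z in degrees. In form: [[x, y, z, twist], ...]. A call has 1 to 20 rows; each row is the pose to reach, as a shift and turn from the pose measured when the call began; what a row does not reach only later rows make up. A row lasts 1/10 s, in which the tool goes at most 50 mm and 8.59 degrees, less where a joint would pass 70% of its speed; a pose out of reach is approached as far as the arm can. A call with a gripper value outside its range is refused whole. "gripper" is the closure, from 0 (fully open) to 1 (shut), set as the call begins (left out, the last holds). The fingers move at their own pace and stop on an object; "squeeze" is the grip in N (left out, the last holds). Time passes only in rows, so rows that repeat a pose let the fingers close. It gives the time, the measured TCP pose, the force and the opening at its end, in the units of the state.
- r.observe(): the state, without advancing time (a new reading comes with each control period).
- vision.snapshot(name): name is "scene" or "top" or "wrist"; returns a dict with "pixels" (480x640x3 uint8, red, green, blue), "fov_y" (degrees; the focal length in pixels is half the picture's height over the tangent of half this angle, whatever the lens; pixels are square), "cx", "cy" (the principal point, pixels), "eye" and "orientation" of the camera in the world. Camera axes: x right, y up, looking along -z (the intrinsics and any distortion apply to the point x, -y, -z); pixel columns grow to the right and rows downward; lengths in m; the calibration is good to about 2 mm. A picture is of the moment at which its call begins. There is no depth.
- job.job_done(): hands the job in, once; it reports no verdict.
The state is a dict: "time_s": time; "joints": joint angles; "qd": joint speeds; "tau": joint torques, N m; "eef_pos": TCP position; "eef_rot": TCP orientation; "ft_force": force on the tool from outside, world axes, zero at the start; "moment": the same for the moment, N m; "width": finger opening in m.
Only numpy, scipy, OpenCV 4.12 (cv2) and the standard library are available. Lean on these libraries where they do the work, as an engineer would, in place of code of your own. Each camera call takes 0.05 s, during which the arm holds its last target. There are 200 camera calls.

## Working session

There is one attempt and no reset: what is moved stays moved. The work goes in short steps, Python scripts to look and compute and a tool call to move; the robot and the scene stay as the last step left them, time stands still between calls to the robot, and variables do not carry over. Pictures are saved under pics/ and viewed, about 8 in all and at most 12, crops included, and the job is handed in when it is done.

Besides the shell and the picture viewer there is one more tool, called after "Request:" as name(argument=value, ...) on one line, values as JSON. jog_arm: Moves the arm, as the interface text tells. Its arguments: {"type":"object","properties":{"deltas":{"type":"array"},"gripper":{"type":"number"},"squeeze":{"type":"number"}},"required":["deltas"]}

```bash
mkdir -p pics; cat > h.py <<'E'
import numpy as np, cv2
from rig import r, vision, job
from scipy.spatial.transform import Rotation as R
def snap(n,f):
    s=vision.snapshot(n); cv2.imwrite(f'pics/{f}.png',cv2.cvtColor(s['pixels'],cv2.COLOR_RGB2BGR))
    return s
E
python3 - <<'E'
from h import *
import pickle
for n in('scene','top'):
    s=snap(n,n); pickle.dump(s,open(f'{n}.pkl','wb')); print({k:v for k,v in s.items() if k!='pixels'})
print(r.observe())
E
```

```text
{'fov_y': 47.540568930795125, 'cx': 319.2647364796075, 'cy': 232.3863488866221, 'eye': array([1.27201816, 0.51998721, 0.73398313]), 'orientation': array([ 51.95563933,  -0.43309793, 126.17208503])}
{'fov_y': 48.57876051707011, 'cx': 319.84608820290504, 'cy': 236.56922430610203, 'eye': array([0.42514355, 0.04340386, 1.02220947]), 'orientation': array([  9.44145126,  -0.14915934, -89.59209733])}
{'time_s': 0.1, 'joints': array([ 6.10831631e+01,  1.51660636e+01,  9.19741597e+01,  1.28560565e-03,
        7.29764557e+01, -2.11590453e+00]), 'qd': array([ 0.10957683, -0.11121782, -0.23320362, -0.00815352, -0.04049892,
       -0.00726145]), 'tau': array([ 1.56377337e-03, -5.03615677e+01, -3.58074582e+01,  7.30766240e-02,
        2.32122629e-02, -1.20726025e-05]), 'eef_pos': array([0.30405333, 0.60191966, 0.23749125]), 'eef_rot': array([-1.79883446e+02, -5.53558344e-03,  1.53198684e+02]), 'ft_force': array([ 0.20925837,  0.00294626, -0.43061476]), 'moment': array([0.03222631, 0.01893781, 0.01358765]), 'width': 0.08812855403896123}
```

View pics/top.png

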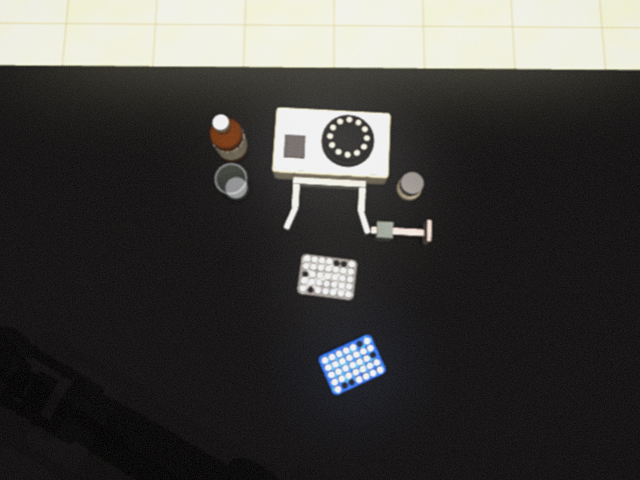

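View pics/scene.png

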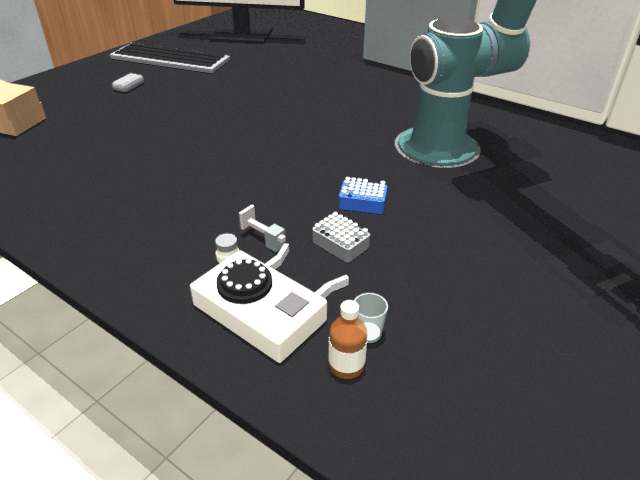

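The top view shows the bay opening towards the robot (image down): stop bar at about (330,183), rail tips at (288,228) and (367,232), and the guide and bolt at (385,230) to (430,231). The grey tray is at (327,277), and the blue decoy at (352,364) is to be left alone. The scene view agrees.

```bash
cat >> h.py <<'E'
def ray(s,px):
    px=np.atleast_2d(np.asarray(px,float)); f=240/np.tan(np.radians(s['fov_y']/2))
    d=np.c_[(px[:,0]-s['cx'])/f,-(px[:,1]-s['cy'])/f,-np.ones(len(px))]
    return R.from_euler('xyz',s['orientation'],degrees=True).apply(d)
def cast(s,px,z):
    d=ray(s,px); return s['eye']+d*((z-s['eye'][2])/d[:,2])[:,None]
def proj(s,P):
    f=240/np.tan(np.radians(s['fov_y']/2)); c=R.from_euler('xyz',s['orientation'],degrees=True).inv().apply(np.atleast_2d(P)-s['eye'])
    return np.c_[s['cx']-f*c[:,0]/c[:,2], s['cy']+f*c[:,1]/c[:,2]]
E
python3 - <<'E'
from h import *
import pickle
s=pickle.load(open('top.pkl','rb')); im=s['pixels']
g=im.max(2); m=((g>75)).astype(np.uint8); m[:90]=0
n,l,st,c=cv2.connectedComponentsWithStats(m)
for i in range(1,n):
    if st[i,4]<60: continue
    ct=cv2.findContours((l==i).astype(np.uint8),0,1)[0][0]
    rc=cv2.minAreaRect(ct); b=cv2.boxPoints(rc)
    print(st[i],c[i].round(1),np.round(rc[2],1),b.round(1).tolist())
    for z in(0.034,0.055): print('  ',z,cast(s,rc[0],z)[0].round(4),cast(s,b,z)[:,:2].round(3).tolist())
cr=cv2.resize(im[95:310,200:445],None,fx=3.2,fy=2.75*3.2/2.75 if 0 else 2.75,interpolation=cv2.INTER_CUBIC)
cr=cv2.resize(im[95:310,205:445],None,fx=2.75,fy=2.75,interpolation=cv2.INTER_CUBIC)
cv2.imwrite('pics/crop.png',cv2.cvtColor(cr,cv2.COLOR_RGB2BGR))
E
```

```text
[ 271  107  162  135 8680] [333.8 160.4] 4.0 [[266.5, 229.89999389648438], [275.20001220703125, 104.0999984741211], [440.29998779296875, 115.69999694824219], [431.6000061035156, 241.39999389648438]]
   0.034 [ 0.7143 -0.0216  0.034 ] [[0.602, 0.143], [0.853, 0.132], [0.831, -0.192], [0.582, -0.168]]
   0.055 [ 0.7082 -0.0202  0.055 ] [[0.598, 0.141], [0.844, 0.13], [0.823, -0.187], [0.579, -0.164]]
[ 210  114   37   46 1214] [227.6 136.8] 71.6 [[204.10000610351562, 118.30000305175781], [235.60000610351562, 107.80000305175781], [250.89999389648438, 153.6999969482422], [219.39999389648438, 164.1999969482422]]
   0.034 [0.7863 0.2229 0.034 ] [[0.822, 0.27], [0.844, 0.209], [0.751, 0.176], [0.729, 0.236]]
   0.055 [0.7786 0.2191 0.055 ] [[0.814, 0.265], [0.835, 0.206], [0.744, 0.174], [0.723, 0.232]]
[214 163  34  36 652] [233.  182.2] 90.0 [[214.0, 163.0], [247.0, 163.0], [247.0, 198.0], [214.0, 198.0]]
   0.034 [0.6971 0.214  0.034 ] [[0.732, 0.247], [0.732, 0.183], [0.663, 0.181], [0.662, 0.244]]
   0.055 [0.6913 0.2104 0.055 ] [[0.725, 0.243], [0.726, 0.18], [0.658, 0.178], [0.657, 0
[... 405 characters left out ...]
[301.1000061035156, 252.1999969482422], [358.3999938964844, 259.79998779296875], [353.0, 300.8999938964844]]
   0.034 [0.5142 0.0281 0.034 ] [[0.483, 0.086], [0.559, 0.077], [0.546, -0.03], [0.469, -0.02]]
   0.055 [0.5123 0.0285 0.055 ] [[0.481, 0.085], [0.557, 0.076], [0.543, -0.029], [0.469, -0.019]]
[ 318  334   69   62 2603] [351.5 364.2] 65.4 [[314.79998779296875, 356.6000061035156], [369.6000061035156, 331.3999938964844], [388.20001220703125, 372.0], [333.3999938964844, 397.20001220703125]]
   0.034 [ 0.3554 -0.017   0.034 ] [[0.369, 0.05], [0.414, -0.05], [0.342, -0.083], [0.298, 0.016]]
   0.055 [ 0.3568 -0.0157  0.055 ] [[0.37, 0.05], [0.414, -0.048], [0.344, -0.081], [0.3, 0.016]]
```

View pics/crop.png

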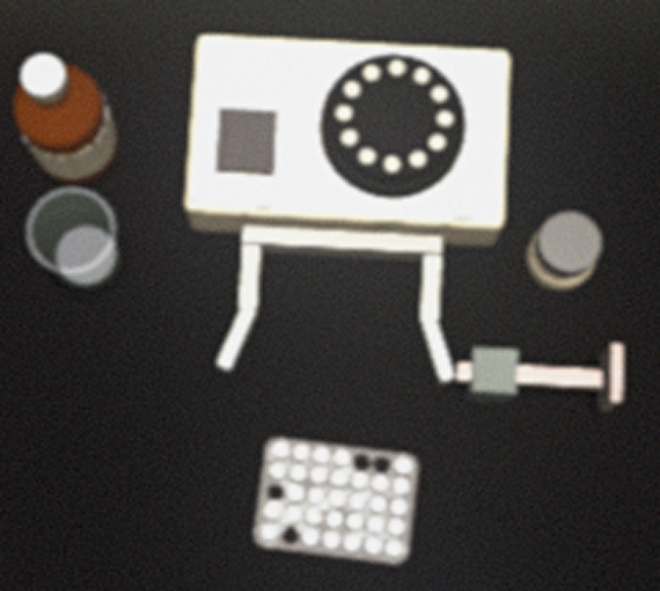

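The crop shows the bay nearly square to the image: housing top corners at (197,37), (511,51), (504,226), (186,213), bolt plate top at about (617,371), and the guide at (496,370).

```bash
python3 - <<'E'
from h import *
import pickle
s=pickle.load(open('top.pkl','rb'))
q=lambda p:np.array(p)/2.75+[205,95]-0.3
H=cast(s,q([(197,37),(511,51),(504,226),(186,213)]),.055)[:,:2]
print(H.round(4).tolist())
yv=(H[0]+H[3]-H[1]-H[2])/2; print('len',np.linalg.norm(yv),np.linalg.norm(H[0]-H[3])); yaw=np.degrees(np.arctan2(-yv[0],yv[1]))
xv=(H[0]+H[1]-H[2]-H[3])/2; print('yaw',yaw,np.degrees(np.arctan2(xv[1],xv[0])))
B=cast(s,q([(245,243),(442,252)]),.026)[:,:2]; b=B[0]-B[1]; print('stop',B,np.linalg.norm(b),np.degrees(np.arctan2(-b[0],b[1])))
G=cast(s,q([(496,370)]),.044)[0,:2]; P=cast(s,q([(620,371)]),.061)[0,:2]; d=G-P; print('guide',G,'plate',P,np.degrees(np.arctan2(-d[0],d[1])))
c=np.radians(yaw); X=np.array([np.cos(c),np.sin(c)]);Y=np.array([-X[1],X[0]])
print('dock from housing',H.mean(0)-X*.114,'stop',B.mean(0)-X*.037,'guide',G+X*.048+Y*.108,'plate',P+X*.048+Y*.196)
m=(s['pixels'].max(2)>75).astype(np.uint8); m[:250]=0; m[305:]=0
ct=max(cv2.findContours(m,0,1)[0],key=cv2.contourArea)[:,0]
w=cast(s,ct,.036)[:,:2]; rc=cv2.minAreaRect((w*1000).astype(np.float32)); print('tray',rc)
print(r.observe()['eef_rot'])
E
```

```text
[[0.8354, 0.1274], [0.8268, -0.0918], [0.7007, -0.0852], [0.7082, 0.1323]]
len 0.21848159105331894 0.1272928679124975
yaw -2.0970570824861348 -2.609951855476782
stop [[ 0.69517875  0.09304822]
 [ 0.68974983 -0.04526835]] 0.13842307641471072 -2.247700094079048
guide [ 0.60262761 -0.0798115 ] plate [ 0.59949317 -0.16053086] -2.223756299064521
dock from housing [0.65383583 0.02482497] stop [0.65548907 0.02524385] guide [0.65454744 0.02635973] plate [0.65463313 0.03358144]
tray ((514.3654174804688, 28.344879150390625), (106.97589111328125, 77.28857421875), 83.09906005859375)
[-1.79883446e+02 -5.53558344e-03  1.53198684e+02]
```

Request:
jog_arm(deltas=[[0.009, -0.038, 0, 1.6], [0.018, -0.076, 0, 3.2], [0.027, -0.114, 0, 4.8], [0.036, -0.152, 0, 6.4], [0.045, -0.19, 0, 8], [0.054, -0.228, 0, 9.7], [0.063, -0.266, 0, 11.3], [0.072, -0.304, 0, 13], [0.081, -0.342, 0, 14.6], [0.09, -0.38, 0, 16.2], [0.099, -0.418, 0, 17.8], [0.108, -0.456, 0, 19.5], [0.117, -0.494, 0, 21], [0.126, -0.532, 0, 23], [0.131, -0.555, 0, 24], [0.136, -0.572, 0, 24.6], [0.136, -0.572, 0, 24.6], [0.136, -0.572, 0, 24.6]], gripper=0.43)

```text
time_s: 1.9
eef_pos: [0.4397, 0.03, 0.2372]
eef_rot: [-179.9, -0.1, 177.7]
ft_force: [-0.0, 0.7, 0.0]
width: 0.0498
```

```bash
python3 - <<'E'
from h import *
import pickle
s=snap('wrist','w1'); pickle.dump(s,open('w1.pkl','wb')); print({k:v for k,v in s.items() if k!='pixels'})
o=r.observe(); print(o['time_s'],o['eef_pos'],o['eef_rot'],o['ft_force'],o['width'],o['joints'])
E
```

```text
{'fov_y': 69.54192324997854, 'cx': 320.58569251278806, 'cy': 243.35549172956698, 'eye': array([0.37006247, 0.03245768, 0.38307843]), 'orientation': array([-1.56313677e+01,  7.16467941e-02,  8.76882945e+01])}
1.95 [0.43969216 0.03039056 0.23721984] [-1.79912757e+02 -4.73750857e-02  1.77770117e+02] [-0.26488499  0.95812082 -0.70359644] 0.050297477659271186 [ 7.80622855e-01 -1.09744138e+01  1.19043268e+02 -8.89988149e-02
  7.19830582e+01 -8.69619643e+01]
```

View pics/w1.png

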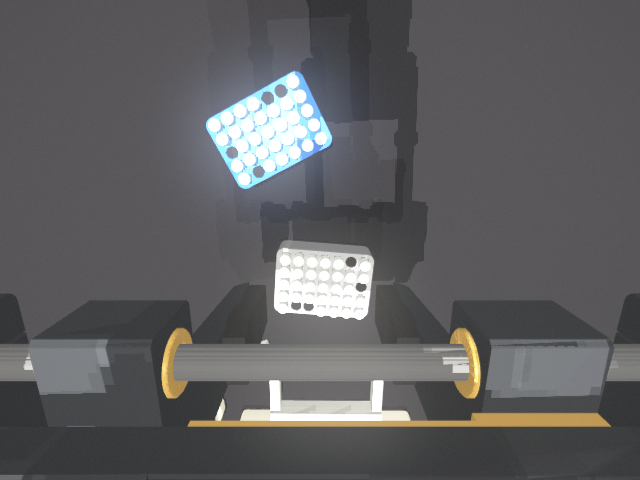

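The wrist view looks back towards the robot, with image up being -x. The tray is at (323,280) and the decoy at (269,130). The gap between them is clear for the fingers, so I descend behind the tray.

Request:
jog_arm(deltas=[[0.003, 0, -0.035, 0], [0.005, 0, -0.07, 0], [0.005, 0, -0.105, 0], [0.005, 0, -0.14, 0], [0.005, 0, -0.17, 0], [0.005, 0, -0.195, 0], [0.005, 0, -0.212, 0], [0.005, 0, -0.222, 0], [0.005, 0, -0.225, 0], [0.005, 0, -0.225, 0]])

```text
time_s: 2.95
eef_pos: [0.4448, 0.0309, 0.0123]
eef_rot: [-179.9, -0.0, 177.8]
ft_force: [0.3, -0.3, -0.2]
width: 0.0504
```

Request:
jog_arm(deltas=[[0.005, 0, 0, 0], [0.01, 0, 0, 0], [0.015, 0, 0, 0], [0.02, 0, 0, 0], [0.025, 0, 0, 0], [0.03, 0, 0, 0], [0.035, 0, 0, 0], [0.04, 0, 0, 0], [0.045, -0.001, 0, 0], [0.05, -0.001, 0, 0], [0.05, -0.001, 0, 0]])

```text
time_s: 4.05
eef_pos: [0.4964, 0.0299, 0.0126]
eef_rot: [-179.9, 0.1, 177.8]
ft_force: [-0.1, 0.1, 0.5]
width: 0.0503
```

```bash
cat >> h.py <<'E'
def tray(s):
    hsv=cv2.cvtColor(s['pixels'],cv2.COLOR_RGB2HSV)
    return hsv
E
python3 - <<'E'
from h import *
import pickle
s=snap('top','t2'); pickle.dump(s,open('t2.pkl','wb'))
im=s['pixels'][150:320,225:445]
cv2.imwrite('pics/c2.png',cv2.cvtColor(cv2.resize(im,None,fx=3.4,fy=3.4,interpolation=cv2.INTER_CUBIC),cv2.COLOR_RGB2BGR))
s=snap('wrist','w2'); pickle.dump(s,open('w2.pkl','wb'))
E
```

```text
(no output)
```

View pics/c2.png

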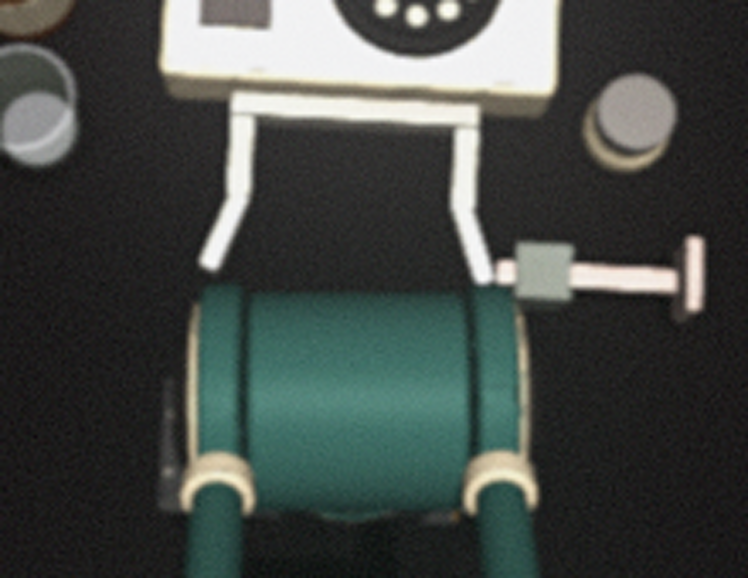

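The arm hides the tray in this top view; the bay itself is unobstructed. I'll check with the wrist view instead.

View pics/w2.png

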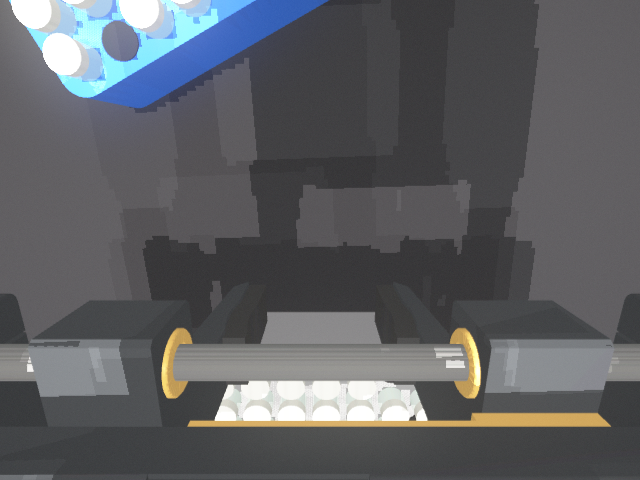

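The wrist view shows the tray's near face square against both fingers and centred (tray about 217–428 px, fingers centred at about 320). I push on into the bay.

Request:
jog_arm(deltas=[[0.005, 0, 0, 0], [0.01, 0, 0, 0], [0.015, 0, 0, 0], [0.02, 0, 0, 0], [0.025, -0.001, 0, 0], [0.03, -0.001, 0, 0], [0.035, -0.001, 0, 0], [0.04, -0.001, 0, 0], [0.045, -0.001, 0, 0], [0.05, -0.001, 0, 0], [0.055, -0.001, 0, 0], [0.06, -0.001, 0, 0], [0.065, -0.002, 0, 0], [0.07, -0.002, 0, 0], [0.075, -0.002, 0, 0], [0.08, -0.002, 0, 0], [0.085, -0.002, 0, 0], [0.09, -0.002, 0, 0], [0.095, -0.002, 0, 0], [0.1, -0.002, 0, 0]])

```text
time_s: 6.15
eef_pos: [0.5963, 0.0279, 0.0127]
eef_rot: [-179.9, 0.0, 177.8]
ft_force: [-1.5, -0.2, -0.1]
width: 0.0499
```

Request:
jog_arm(deltas=[[0.001, 0, 0, 0], [0.002, 0, 0, 0], [0.003, 0, 0, 0], [0.004, 0, 0, 0], [0.005, 0, 0, 0], [0.006, 0, 0, 0], [0.007, 0, 0, 0], [0.007, 0, 0, 0]])

```text
time_s: 6.95
eef_pos: [0.6036, 0.0279, 0.0128]
eef_rot: [-179.9, 0.1, 177.8]
ft_force: [-3.9, -0.2, 3.2]
width: 0.0501
```

Request:
jog_arm(deltas=[[0.001, 0, 0, 0], [0.002, 0, 0, 0], [0.003, 0, 0, 0], [0.003, 0, 0, 0]])

```text
time_s: 7.35
eef_pos: [0.607, 0.0279, 0.0127]
eef_rot: [-179.9, 0.1, 177.8]
ft_force: [-2.3, -0.2, 1.1]
width: 0.0505
```

Request:
jog_arm(deltas=[[0.001, 0, 0, 0], [0.002, 0, 0, 0], [0.002, 0, 0, 0]])

```text
time_s: 7.65
eef_pos: [0.6071, 0.0279, 0.0126]
eef_rot: [-179.9, -0.1, 177.8]
ft_force: [-9.4, -0.2, 8.0]
width: 0.0503
```

Request:
jog_arm(deltas=[[0.002, 0, 0, 0], [0.003, 0, 0, 0], [0.004, 0, 0, 0], [0.004, 0, 0, 0]])

```text
time_s: 8.05
eef_pos: [0.607, 0.028, 0.0123]
eef_rot: [-179.9, -0.6, 177.8]
ft_force: [-15.0, -0.1, 13.6]
width: 0.0502
```

Stalled firmly with a symmetric load. I back off, raise the arm and swing right towards the bolt plate, out of the top camera's way.

Request:
jog_arm(deltas=[[-0.005, 0, 0, 0], [-0.015, 0, 0, 0], [-0.03, 0, 0, 0], [-0.05, 0, 0, 0], [-0.05, 0, 0.03, 0], [-0.05, 0, 0.07, 0], [-0.05, -0.03, 0.11, 0], [-0.05, -0.07, 0.13, 0], [-0.05, -0.11, 0.13, 0], [-0.05, -0.15, 0.13, 0], [-0.05, -0.19, 0.13, 0], [-0.05, -0.23, 0.13, 0], [-0.05, -0.27, 0.13, 0], [-0.05, -0.31, 0.13, 0], [-0.05, -0.33, 0.13, 0], [-0.05, -0.33, 0.13, 0], [-0.05, -0.33, 0.13, 0]], gripper=1)

```text
time_s: 9.75
eef_pos: [0.557, -0.3016, 0.142]
eef_rot: [-179.9, -0.6, 177.8]
ft_force: [0.0, 0.7, -0.5]
width: 0.0004
```

```bash
python3 - <<'E'
from h import *
import pickle
s=snap('top','t3'); pickle.dump(s,open('t3.pkl','wb'))
im=s['pixels'][150:290,260:450]
cv2.imwrite('pics/c3.png',cv2.cvtColor(cv2.resize(im,None,fx=4,fy=4,interpolation=cv2.INTER_CUBIC),cv2.COLOR_RGB2BGR))
E
```

```text
(no output)
```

View pics/c3.png

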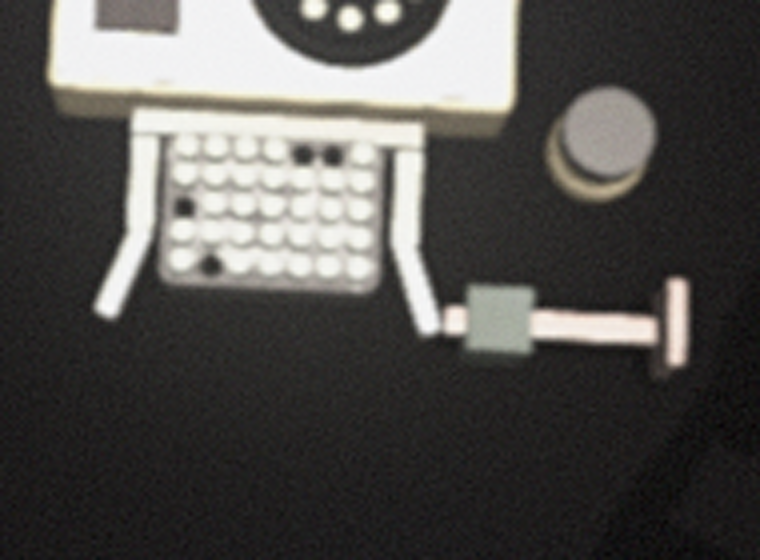

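The tray sits square against the stop bar, with its top edge along the bar and clearance to both rails (left about 155–165, right about 380–393 px in the crop). Next I go down outside the bolt plate with the gripper shut.

Request:
jog_arm(deltas=[[0.015, 0.03, 0, 0], [0.03, 0.06, 0, 0], [0.04, 0.087, 0, 0], [0.04, 0.087, -0.03, 0], [0.04, 0.087, -0.06, 0], [0.04, 0.087, -0.09, 0], [0.04, 0.087, -0.11, 0], [0.04, 0.087, -0.117, 0], [0.04, 0.087, -0.117, 0]])

```text
time_s: 10.7
eef_pos: [0.5961, -0.2121, 0.0239]
eef_rot: [180.0, -0.8, 177.9]
ft_force: [-0.2, -0.3, 0.5]
width: 0.0004
```

Request:
jog_arm(deltas=[[0, 0.005, 0, 0], [0, 0.01, 0, 0], [0.001, 0.015, 0, 0], [0.001, 0.02, 0, 0], [0.001, 0.025, 0, 0], [0.001, 0.03, 0, 0], [0.001, 0.035, 0, 0], [0.002, 0.04, 0, 0], [0.002, 0.045, 0, 0], [0.002, 0.05, 0, 0], [0.002, 0.055, 0, 0], [0.002, 0.06, 0, 0], [0.003, 0.065, 0, 0], [0.003, 0.07, 0, 0], [0.003, 0.075, 0, 0], [0.003, 0.079, 0, 0], [0.003, 0.082, 0, 0]])

```text
time_s: 12.4
eef_pos: [0.5994, -0.1297, 0.024]
eef_rot: [180.0, -0.7, 177.9]
ft_force: [1.3, -2.3, 0.4]
width: 0.0005
```

Request:
jog_arm(deltas=[[0, 0.002, 0, 0], [0, 0.004, 0, 0], [0, 0.004, 0, 0]])

```text
time_s: 12.7
eef_pos: [0.5993, -0.1253, 0.024]
eef_rot: [180.0, -0.8, 177.9]
ft_force: [0.3, -1.2, -0.1]
width: 0.0004
```

Request:
jog_arm(deltas=[[0, 0.002, 0, 0], [0, 0.003, 0, 0], [0, 0.003, 0, 0]])

```text
time_s: 13.0
eef_pos: [0.5994, -0.1229, 0.024]
eef_rot: [-180.0, -0.7, 177.9]
ft_force: [1.1, -3.9, -0.8]
width: 0.0005
```

Request:
jog_arm(deltas=[[0, 0.002, 0, 0], [0, 0.003, 0, 0], [0, 0.003, 0, 0]])

```text
time_s: 13.3
eef_pos: [0.5994, -0.1229, 0.0241]
eef_rot: [-179.7, -0.7, 178.0]
ft_force: [-0.3, -12.9, -1.9]
width: 0.0009
```

The bolt has hit its end stop: position stalled while the force rose to 12.9 N. I retreat and check.

Request:
jog_arm(deltas=[[0, -0.005, 0, 0], [0, -0.02, 0, 0], [0, -0.045, 0, 0], [0, -0.08, 0, 0], [0, -0.1, 0.03, 0], [0, -0.1, 0.07, 0], [0, -0.12, 0.11, 0], [0, -0.16, 0.13, 0], [0, -0.2, 0.13, 0], [0, -0.22, 0.13, 0], [0, -0.22, 0.13, 0]])

```text
time_s: 14.4
eef_pos: [0.5986, -0.3453, 0.1535]
eef_rot: [-179.8, -0.7, 177.8]
ft_force: [-0.7, 0.9, -1.0]
width: 0.0005
```

```bash
python3 - <<'E'
from h import *
s=snap('top','t4')
im=s['pixels'][100:290,200:450]
cv2.imwrite('pics/c4.png',cv2.cvtColor(cv2.resize(im,None,fx=3.1,fy=3.1,interpolation=cv2.INTER_CUBIC),cv2.COLOR_RGB2BGR))
# expected pixels
c=np.radians(-2.2);X=np.array([np.cos(c),np.sin(c),0]);Y=np.array([-X[1],X[0],0]);D=np.array([.6545,.0255,0])
for n,x,y,z in(('bolt end in',-.048,-.028,.036),('plate top ctr in',-.048,-.132,.061),('tray near edge mid',-.037,0,.034)):
    print(n,((proj(s,D+X*x+Y*y+[0,0,z])-[200,100])*3.1).round())
E
```

```text
bolt end in [[442. 397.]]
plate top ctr in [[619. 398.]]
tray near edge mid [[397. 378.]]
```

View pics/c4.png

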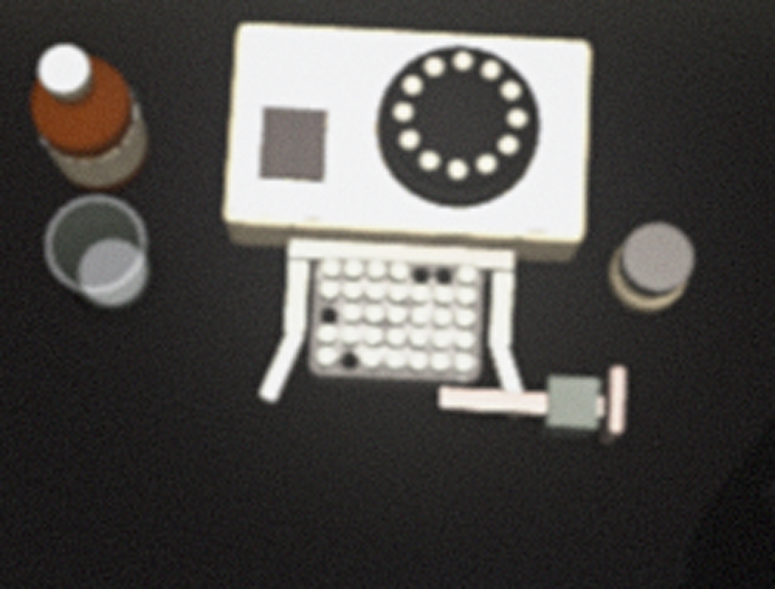

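The bolt end (about 440,397), plate (618,399) and tray near edge (about 397,377) all match the positions predicted for home and fully in. The bottle, beaker and jar have not moved. I hand the job in.

```bash
python3 -c "
from h import *
print(job.job_done())"
```

```text
the job is handed in; nothing more can be done
None
```

The tray is home against the stop bar and the bolt is fully in behind it. I handed the job in at about 14.5 s; no verdict was reported.

**What I did:** I slid the tray in with two partly open fingers low on its near face until it stalled against the stop at about 15 N. I backed off and checked it, then pushed the bolt plate with the gripper shut until it stalled at about 13 N. The arm was then raised clear to the right.

**Last checks:**
- **Bolt and tray:** In the final top view the bolt end, its plate and the tray's near edge were within about 2 px (enlarged crop) of where they should be. The tray looked square, with clearance to both rails.
- **Bystanders:** By eye in the top views, the bottle, beaker and jar stand where they were. The final crop does not cover the blue tray.

**Small disagreements:**
- The tray stalled about 1.5 mm short of my position estimate. The bolt stalled about 3 mm past its estimate. Both are near the camera calibration error.
- While pressing the tray against the stop, the wrist also read about 14 N upward, and the tool tilted about 0.6 degrees. I saw no sign that the tray lifted or tipped.

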